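# Try a mast ferrule on the leaning gauge pin and sort it

## Robot

A 6-joint arm with a two-finger parallel gripper is mounted at the origin on the work surface. World frame = base frame: x ahead of the robot, y to its left, z up, the work surface at z = 0. Lengths are in m, angles in rad, forces in N, time in s.
With the tool pointing down it reaches from about 0.375 to 0.925 m from the base axis. Payload 5.7 kg.
Tool frame: the origin (TCP) lies at the very end of the fingers, on their centre line; the grasp point (between the pads) lies 19 mm behind it; x points along the fingers, z is the direction in which the jaws open and shut, and the axes are right-handed (so a half turn about x gives the same grasp; the last joint's range is limited). The gripper opens to 88 mm and grips with 3 to 60 N. Pads are 20 mm wide; open, the fingers measure 115 mm over their backs; the gripper's body (75 mm by 178 mm) begins 61 mm behind the grasp point.
Start: joints at [-1.254, 0.359, 1.51, -0, 1.272, -0.115], TCP at [0.251, -0.545, 0.223] pointing down, gripper open.
Joint ranges: [-2.97, 2.97], [-1.01, 2.36], [0.21, 2.38], [-0.96, 4.11], [0.2, 2.71], [-2.98, 2.98]. Speed limits (rad/s): [2.39, 2.39, 3.14, 3.14, 3.14, 3.14].

## Interface

Orientations are given as a rotation vector (axis times angle).
In Python, from rig import ctrl gives the robot as it stands.
- The arm moves only by the tool jog_arm, never from a script. Its argument "increments" is a list of rows, each an object of numbers: "dx", "dy", "dz": the shift along the tool's x, y, z in m; "ax", "ay", "az": the turn, a rotation vector about the tool's x, y, z in degrees. In form: [{"dx": .., "dy": .., "dz": .., "ax": .., "ay": .., "az": ..}, ...]. A call has exactly 5 rows; each row shifts and turns the commanded pose from where the row before left it, along the tool's axes as they then stand; what a row does not reach is not made up. A row lasts 1/8 s, in which the tool goes at most 62.5 mm and 10.7 degrees, less where a joint would pass 70% of its speed; a pose out of reach is approached as far as the arm can. A call is refused whole if a number of a shift passes 0.0625 or a number of a turn 10.7, either way. A call with a gripper value outside its range is refused whole. "fingers" is the opening, from 0 (shut) to 1 (fully open), set as the call begins (left out, the last holds). The fingers move at their own pace and stop on an object; the grip force is fixed at half the most. Time passes only in rows, so rows that do not move let the fingers close, or fill a call up. It gives the time, the measured TCP pose, the force and the opening at its end, in the units of the state.
- ctrl.read_state(): the state, without advancing time (a new reading comes with each control period).
- ctrl.capture(name): name is "scene" or "top" or "wrist"; returns a dict with "img" (420x560x3 uint8, red, green, blue), "fx", "fy", "cx", "cy" (pixels), "R" (3x3) and "t" (3): a world point X has camera coordinates R X + t; the wrist camera has in their place "T_tool_cam" (4x4, takes a point from camera to tool coordinates, whose origin is the TCP and whose axes are the tool frame's). Camera axes: x right, y down, z forward; pixel columns grow to the right and rows downward; lengths in m; the calibration is good to about 2 mm. A picture is of the moment at which its call begins: read the wrist's pose just before it. There is no depth.
- ctrl.job_done(): hands the job in, once; it reports no verdict.
Trained networks look in the newest picture that a camera, given by its name, has taken for a name from the list of things; names that differ only in an ending like _2 or _b are one class to them, and where a whole thing is asked for, a point or a joint stands for the part that bears it (a point fixed in the world has none). Each returns a list of dicts, best first, with "p" (0 to 1); they miss things now and then, are a little off and sometimes report something else, mostly with a low value. They report only what shows in the picture. A call takes as long as a camera call. They do not tell look-alikes from the thing itself.
- ctrl.cut_out(camera, query): "region" (420x560 bool, what is visible of it) and "bbox" ([left, top, right, bottom] in pixels, round what is visible of it).
- ctrl.mark_of(camera, query): "centre" ([row, column] in pixels: a listed point, or the origin of a listed thing).
The state is a dict: "time_s": time; "qpos": joint angles; "dq": joint speeds; "effort": joint torques, N m; "eef_pos": TCP position; "ee_rot": TCP orientation; "ft_force": force on the tool from outside, world axes, zero at the start; "ft_torque": the same for the moment, N m; "width": finger opening in m.
Only numpy, scipy, OpenCV 4.12 (cv2) and the standard library are available. Lean on these libraries where they do the work, as an engineer would, in place of code of your own. Each camera call takes 0.05 s, during which the arm holds its last target.

## Task

Take the brass ferrule that stands on the round cork pad and slide it, mouth first, down the leaning gauge pin as far as it will go without forcing it. If it goes fully home against the pin's shoulder, stand it upright, mouth down, in the square wooden tray; if it stops well short, stand it the same way in the round tub. Leave the other ferrule waiting on its plywood board and do not disturb the other things on the bench.

Things in the scene. Friction and masses are not known exactly. Their poses are not given: they have to be found in the camera images.
- ferrule_a: Brass ferrule: plain cylinder, 42 mm outer diameter, 100 mm long, about 0.2 kg, standing closed end up, mouth down. Origin: centre of the mouth (underside); z: along its axis to the closed end. A 29 mm bore runs up from the mouth: 80 mm deep in one of the two ferrules, only 45 mm in the other. They look alike from outside; either may be the one on the cork pad.
- ferrule_b: Brass ferrule: plain cylinder, 42 mm outer diameter, 100 mm long, about 0.2 kg, standing closed end up, mouth down. Origin: centre of the mouth (underside); z: along its axis to the closed end. A 29 mm bore runs up from the mouth: 80 mm deep in one of the two ferrules, only 45 mm in the other. They look alike from outside; either may be the one on the cork pad.
- gauge_pin: Fixed steel gauge pin, 24 mm diameter, 75 mm long; its last 14 mm taper to 14 mm diameter at the flat tip. Origin: centre of the pin's foot, on the face of its shoulder (dark flange, 56 mm diameter, 8 mm thick), 78 mm above the bench. z: along the pin to its tip, y: level. One ferrule slides on till its mouth meets the shoulder; the other stops 30 mm short, its bore's end on the pin's tip.
- gauge_stand: Fixed grey stand of the gauge: base plate 150 x 110 mm, 14 mm thick, and a 40 mm column that carries the pin. Origin: on the bench, straight below the pin's foot; z up. The pin leans 30 degrees from vertical towards the stand's +x, which points away from the robot (world +x) within 0.4 rad. The plate reaches from x -95 to +55 mm.
- cork_pad: Round cork pad, diameter 96 mm, 8 mm thick, fixed. Origin: centre of its underside, on the bench. The ferrule to be tried stands near its middle.
- ply_board: Square plywood board, 100 x 100 mm, 8 mm thick, fixed. Origin: centre of its underside. The waiting ferrule stands on it.
- wood_tray: Square open tray of light wood, 130 x 130 mm outside, walls 6 mm thick and 28 mm high, fixed, floor 6 mm above the bench. Origin: centre of its underside. For ferrules that go fully home.
- round_tub: Round shallow grey plastic tub, outer diameter 130 mm, wall 5 mm thick and 28 mm high, fixed, floor 6 mm above the bench. Origin: centre of its underside. For ferrules that stop short.
- spray_can: Spray can, diameter 54 mm, 170 mm tall, standing loose; leave it alone. Origin: centre of its underside.
- jar: Open glass jar, rim diameter 76 mm, 70 mm tall, standing loose; leave it alone. Origin: centre of its underside.
- sanding_block: Cork sanding block, 50 x 110 x 30 mm, lying loose; leave it alone. Origin: centre of its underside.
Not all that is in view belongs to the job. Leave any pink or red look-alike of the ferrule_b alone. There is more than one size of the round_tub; the job needs the smaller.

How it is judged:
On the way:
1. the ferrule from the cork pad is on the gauge pin as far as it goes: mouth within 6 mm of the shoulder, or, if it stops short, the end of its bore within 5 mm of the pin's tip (((z of ferrule_a in the frame of gauge_pin between -0.01 and 0.006 m and x of ferrule_a in the frame of gauge_pin between -0.007 and 0.007 m and y of ferrule_a in the frame of gauge_pin between -0.007 and 0.007 m and angle between the z axis of ferrule_a and the z axis of gauge_pin, either way round below 0.15 rad) or (z of ferrule_b in the frame of gauge_pin between 0.01 and 0.035 m and x of ferrule_b in the frame of gauge_pin between -0.007 and 0.007 m and y of ferrule_b in the frame of gauge_pin between -0.007 and 0.007 m and angle between the z axis of ferrule_b and the z axis of gauge_pin, either way round below 0.15 rad))), for 0.2 s.
At the end, for the whole second after the job is handed in: The tried ferrule stands upright (within 0.1 rad), mouth down, at rest on the floor of the wooden tray if it went home, or of the tub if it stopped short (within 56 or 48 mm of the centre). The other ferrule stands upright within 30 mm of the plywood board's centre (((horizontal distance between ferrule_a and wood_tray below 0.056 m and height (world z) of ferrule_a below 0.012 m and angle between each of ferrule_a, ferrule_b's own z axis and vertical below 0.1 rad and linear speed of ferrule_a below 0.02 m/s and horizontal distance between ferrule_b and ply_board below 0.03 m) or (horizontal distance between ferrule_b and round_tub below 0.048 m and height (world z) of ferrule_b below 0.012 m and angle between each of ferrule_b, ferrule_a's own z axis and vertical below 0.1 rad and linear speed of ferrule_b below 0.02 m/s and horizontal distance between ferrule_a and ply_board below 0.03 m))); the robot touches nothing.
It fails at once if the waiting ferrule is taken off the plywood board (horizontal distance between each of ferrule_a, ferrule_b and ply_board above 0.03 m).
It fails at once if the ferrule is forced on the gauge pin with more than 100 N (contact force between any of ferrule_a, ferrule_b and gauge_pin above 100 N).
It fails at once if a bystander is moved by more than 20 mm (distance of any of spray_can, jar, sanding_block from where it was at the start of the episode above 0.02 m).
It also fails if it takes over 48 s, if anything falls off the work surface, if the arm or the gripper's body presses on something with over 40 N, if the wrist force passes 120 N, or if a joint passes its speed limit or range.

## Working session

There is one attempt and no reset: what is moved stays moved. The work goes in short steps, Python scripts to look and compute and a tool call to move; the robot and the scene stay as the last step left them, time stands still between calls to the robot, and variables do not carry over. Pictures are saved under pics/ and viewed, and the job is handed in when it is done.

Besides the shell and the picture viewer there is one more tool, called after "Request:" by a JSON object that holds its "method" and its "body", one argument or row to a line. jog_arm: Moves the arm, as the interface text tells. Its arguments: {"type":"object","properties":{"increments":{"type":"array","items":{"type":"object","properties":{"dx":{"type":"number"},"dy":{"type":"number"},"dz":{"type":"number"},"ax":{"type":"number"},"ay":{"type":"number"},"az":{"type":"number"}}}},"fingers":{"type":"number"}},"required":["increments"]}

```bash
mkdir -p pics; ls; python3 - <<'E'
from rig import ctrl
import cv2,pickle
s=ctrl.read_state(); print({k:(v.tolist() if hasattr(v,'tolist') else v) for k,v in s.items()})
D={}
for n in("scene","top"):
    c=ctrl.capture(n); cv2.imwrite(f"pics/{n}0.png",c["img"][...,::-1]); D[n]=c
    print(n,{k:v for k,v in c.items() if k!='img'})
    for q in["ferrule_a","gauge_pin","gauge_stand","cork_pad","ply_board","wood_tray","round_tub"]:
        m=ctrl.mark_of(n,q); print(q,[(round(a['p'],2),[round(float(v),1) for v in a['centre']]) for a in m])
pickle.dump(D,open('d0.pkl','wb'))
E
```

```text
pics
{'time_s': 0.0, 'qpos': [-1.254112294275629, 0.35952347438204435, 1.5114554446177713, -5.961510380586259e-06, 1.272462051794063, -0.1151053738081225], 'dq': [-0.0015655725204606209, 0.0009849591578519022, -0.0004354699904150141, 0.0007899680821094493, -0.00036066151958593945, 0.0003873477358661301], 'effort': [0.0013965351899969392, -51.5381383895874, -27.07348644733429, 0.06740252254530787, 0.03519263584166765, -0.00016073544884420699], 'eef_pos': [0.2508680601294199, -0.5442711194957794, 0.22178982598418415], 'ee_rot': [0.8866770703295674, 1.3845404620765307, -0.8847643943452035], 'ft_force': [0.49715954761646985, 0.1992841643307434, 0.8165806803179714], 'ft_torque': [0.04957057675784363, -0.030538105104597577, -0.024157742068614572], 'width': 0.08793173880003369}
scene {'fx': 407.61786178101306, 'fy': 407.61786178101306, 'cx': 283.05280950332207, 'cy': 212.78800002009214, 'R': array([[-0.63574933,  0.77174575,  0.01520783],
       [ 0.45217472,  0.38831583, -0.80296254],
       [-0.62558837, -0.5036063 , -0.59583545]]), 't': array([ 0.30765089, -0.12813849,  1.53352888])}
fer
[... 415 characters left out ...]
6, [174.7, 270.5]), (0.36, [196.0, 180.2])]
top {'fx': 412.95890501243065, 'fy': 412.95890501243065, 'cx': 280.20698913775396, 'cy': 202.02060858046798, 'R': array([[ 0.02157787, -0.99958647,  0.01900726],
       [-0.99635785, -0.02306914, -0.08209055],
       [ 0.08249508, -0.01716669, -0.99644361]]), 't': array([-0.02273216,  0.49634526,  1.04475908])}
ferrule_a [(0.77, [137.2, 139.2]), (0.74, [105.1, 173.6]), (0.64, [218.4, 187.0]), (0.57, [143.9, 184.8])]
gauge_pin [(0.78, [196.6, 259.4]), (0.72, [185.5, 104.0])]
gauge_stand [(0.68, [196.5, 259.2])]
cork_pad [(0.71, [226.0, 188.8])]
ply_board [(0.89, [148.1, 188.3])]
wood_tray []
round_tub [(0.96, [322.8, 385.2]), (0.84, [230.5, 368.8])]
```

View pics/scene0.png

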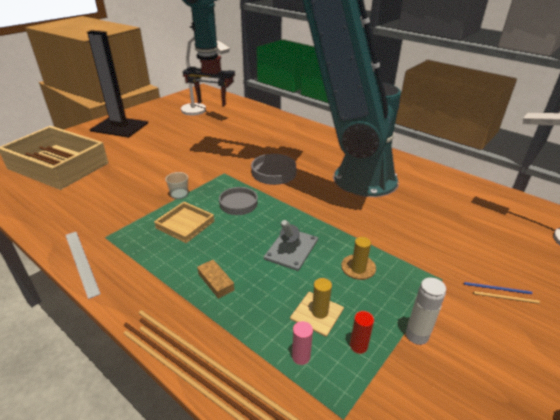

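View pics/top0.png

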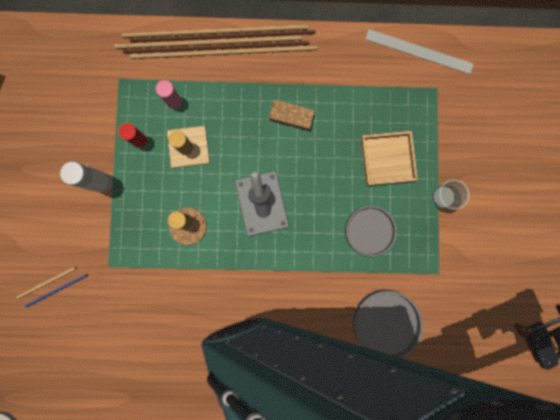

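The job ferrule stands on the cork pad: scene (360,255), top (181,222). The waiting one is on plywood at top (181,140). The red and pink ones, at top (130,133) and (168,92), are look-alikes. The tray is at top (389,158). The smaller tub is at top (370,231) and the bigger one at (387,323), so I'll use the one at (370,231). Next I'll confirm this in an enlarged crop and measure.

```bash
cat > h.py <<'E'
import numpy as np,cv2,pickle
from scipy.optimize import minimize,least_squares
def proj(c,X):
    X=np.atleast_2d(X); P=X@c["R"].T+c["t"]
    return np.c_[c["fx"]*P[:,0]/P[:,2]+c["cx"],c["fy"]*P[:,1]/P[:,2]+c["cy"]]
def back(c,u,v,z):
    d=c["R"].T@np.array([(u-c["cx"])/c["fx"],(v-c["cy"])/c["fy"],1]); o=-c["R"].T@c["t"]
    return o+d*(z-o[2])/d[2]
def wrist(c,s):
    from scipy.spatial.transform import Rotation as Ro
    T=np.eye(4);T[:3,:3]=Ro.from_rotvec(s["ee_rot"]).as_matrix();T[:3,3]=s["eef_pos"]
    W=np.linalg.inv(T@c["T_tool_cam"]); c["R"]=W[:3,:3];c["t"]=W[:3,3]; return c
A=np.linspace(0,2*np.pi,48,endpoint=False)
def cyl(o,ax,segs):
    # segs: list of (z,r)
    ax=np.array(ax)/np.linalg.norm(ax); e=np.cross(ax,[1,.1,0.3]);e/=np.linalg.norm(e);f=np.cross(ax,e)
    return [np.array(o)+ax*z+r*(np.cos(A)[:,None]*e+np.sin(A)[:,None]*f) for z,r in segs]
def hullmask(c,parts,S=4):
    m=np.zeros((420*S,560*S),np.uint8)
    for P in parts:
        h=cv2.convexHull(proj(c,P).astype(np.float32))
        cv2.fillConvexPoly(m,np.round((h+.5)*S-.5).astype(np.int32),1)
    return cv2.resize(m.astype(np.float32),(560,420),interpolation=cv2.INTER_AREA)
def ferr(x,y,z=.008): return [np.vstack(cyl([x,y,z],[0,0,1],[(0,.021),(.1,.021)]))]
def stand(x,y,yaw):
    cs,sn=np.cos(yaw),np.sin(yaw)
    b=np.array([[a,bb,z] for a in(-.095,.055) for bb in(-.055,.055) for z in(0,.014)])
    R=np.array([[cs,-sn,0],[sn,cs,0],[0,0,1]])
    o=np.array([x,y,.078]); ax=R@[.5,0,np.sqrt(.75)]
    return [b@R.T+[x,y,0]],o,ax
def pin(o,ax):
    a=cyl(o,ax,[(-.008,.028),(0,.028)]); b=cyl(o,ax,[(0,.012),(.061,.012)]); d=cyl(o,ax,[(.061,.012),(.075,.007)])
    return [np.vstack(a),np.vstack(b),np.vstack(d)]
E
python3 - <<'E'
from h import *
from rig import ctrl
D={}
for n in("scene","top"):
    c=ctrl.capture(n); D[n]=c; c["masks"]={}
    for q in["ferrule_a","gauge_pin","gauge_stand","cork_pad","ply_board","wood_tray","round_tub"]:
        m=ctrl.cut_out(n,q); c["masks"][q]=m
        print(n,q,[(round(a['p'],2),np.round(a['bbox']).tolist(),int(a['region'].sum())) for a in m])
pickle.dump(D,open('d0.pkl','wb'))
i=D["top"]["img"][60:360,100:500,::-1]; 
cv2.imwrite("pics/topc.png",cv2.resize(i,None,fx=2,fy=2,interpolation=cv2.INTER_CUBIC))
i=D["scene"]["img"][160:380,160:453,::-1]; 
cv2.imwrite("pics/scenec.png",cv2.resize(i,None,fx=2.7,fy=2.7,interpolation=cv2.INTER_CUBIC))
E
```

```text
scene ferrule_a [(0.97, [353.0, 236.0, 372.0, 275.0], 519), (0.83, [351.0, 309.0, 373.0, 350.0], 746), (0.8, [312.0, 279.0, 331.0, 320.0], 652), (0.72, [291.0, 322.0, 311.0, 367.0], 736)]
scene gauge_pin [(0.82, [279.0, 218.0, 305.0, 248.0], 415)]
scene gauge_stand [(0.87, [265.0, 216.0, 316.0, 268.0], 1466)]
scene cork_pad [(0.87, [341.0, 258.0, 378.0, 280.0], 312), (0.36, [198.0, 258.0, 243.0, 295.0], 807)]
scene ply_board [(0.97, [292.0, 293.0, 342.0, 335.0], 965)]
scene wood_tray [(0.88, [157.0, 206.0, 215.0, 240.0], 1409), (0.66, [340.0, 258.0, 378.0, 280.0], 468)]
scene round_tub [(0.68, [252.0, 155.0, 294.0, 186.0], 1186), (0.63, [217.0, 186.0, 258.0, 214.0], 929)]
top ferrule_a [(0.97, [119.0, 123.0, 147.0, 148.0], 444), (0.83, [157.0, 84.0, 184.0, 110.0], 488), (0.79, [166.0, 128.0, 194.0, 155.0], 454), (0.61, [169.0, 209.0, 194.0, 230.0], 349)]
top gauge_pin [(0.7, [249.0, 177.0, 273.0, 219.0], 627)]
top gauge_stand [(0.93, [237.0, 172.0, 290.0, 235.0], 2414)]
top cork_pad [(0.66, [169.0, 210.0, 207.0, 244.0], 715)]
top ply_board [(0.69, [172.0, 126.0, 210.0, 167.0], 964), (0.23, [270.0, 100.0, 315.0, 134.0], 922)]
top wood_tray [(0.67, [360.0, 134.0, 418.0, 190.0], 2697)]
top round_tub [(0.93, [345.0, 206.0, 399.0, 255.0], 2078), (0.72, [354.0, 291.0, 422.0, 356.0], 3650)]
```

View pics/topc.png

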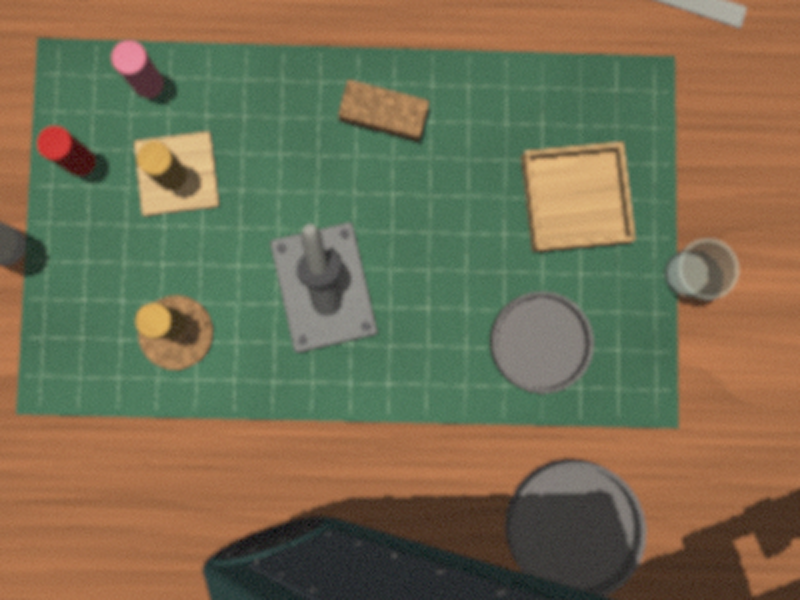

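View pics/scenec.png

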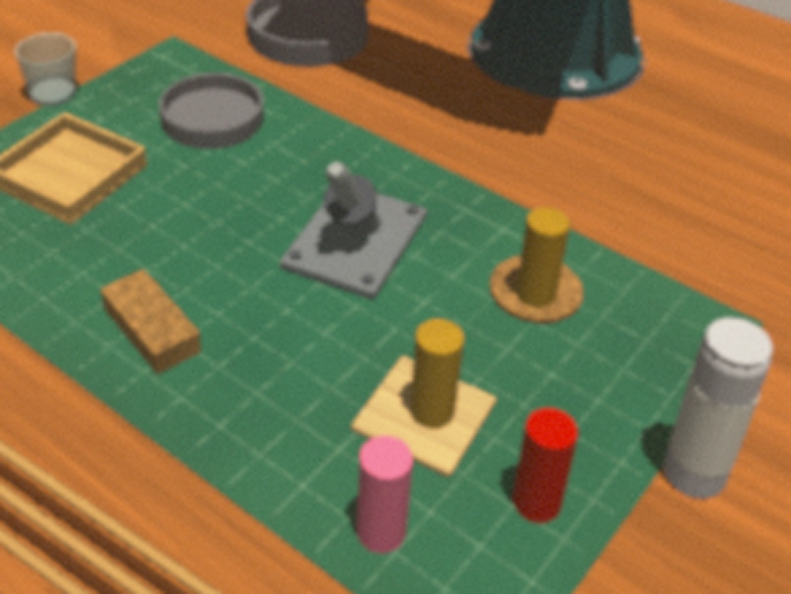

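The crops confirm it: the brass one on the round cork is the target, and the mat tub at top (370,231) is the smaller tub. Next I'll fit the poses.

```bash
cat >> h.py <<'E'
def fit(cs,model,p0,masks,step):
    def f(p):
        return sum(((hullmask(c,model(p,c))-m)**2).sum() for c,m in zip(cs,masks))
    simp=np.vstack([p0]+[np.array(p0)+np.eye(len(p0))[i]*step[i] for i in range(len(p0))])
    r=minimize(f,p0,method="Nelder-Mead",options=dict(initial_simplex=simp,xatol=1e-4,fatol=.05,maxiter=300)); return r.x,r.fun
E
python3 - <<'E'
from h import *
D=pickle.load(open('d0.pkl','rb')); S,T=D["scene"],D["top"]
mk=lambda c,q,i:c["masks"][q][i]["region"].astype(np.float32)
mark=lambda p,c:ferr(*p)
for nm,si,ti,g in(("cork",0,3,(217,188)),("ply",2,2,(145,188))):
    p0=back(T,g[1],g[0],.008)[:2]
    for lab,cs,ms in(("both",[S,T],[mk(S,"ferrule_a",si),mk(T,"ferrule_a",ti)]),("S",[S],[mk(S,"ferrule_a",si)]),("T",[T],[mk(T,"ferrule_a",ti)])):
        print(nm,lab,*fit(cs,mark,p0,ms,[.01,.01]))
p0=list(back(T,259,196.5,0)[:2])+[0.2]
def stp(p,c):
    b,o,ax=stand(*p); return b+pin(o,ax)+[np.vstack([ [o*[1,1,0]+[0.02*np.cos(a),.02*np.sin(a),z] for a in A for z in(0.,.06)]])]
pn=lambda p,c: pin(*stand(*p)[1:])
for lab,cs in(("both",[S,T]),("S",[S]),("T",[T])):
    print("stand",lab,*fit(cs,stp,p0,[mk(c,"gauge_stand",0) for c in cs],[.01,.01,.1]))
    print("pin",lab,*fit(cs,pn,p0,[mk(c,"gauge_pin",0) for c in cs],[.01,.01,.1]))
for q,si,ti in(("wood_tray",0,0),("round_tub",1,0),("cork_pad",0,0),("ply_board",0,0)):
    for c,i in((S,si),(T,ti)):
        b=c["masks"][q][i]["region"]; ys,xs=np.nonzero(b); h=cv2.minEnclosingCircle(np.c_[xs,ys].astype(np.float32))
        bb=c["masks"][q][i]["bbox"]
        print(q,back(c,(bb[0]+bb[2])/2,(bb[1]+bb[3])/2,.014 if 't' in q else .004))
for q,v in(("big",(387,323)),("can",(90,180)),("jar",(452,195)),("sand",(292,115)),("red",(140,146)),("pink",(180,107))): print(q,back(T,*v,0.0))
E
```

```text
cork both [0.44050019 0.23490992] 88.3046875
cork S [0.43847867 0.23532461] 41.1171875
cork T [0.44094292 0.23352384] 34.13671875
ply both [0.63531365 0.24183258] 68.9453125
ply S [0.63313846 0.24154389] 29.98046875
ply T [0.63532769 0.24053902] 21.3828125
stand both [0.51030713 0.04183053 0.25575198] 171.53515625
pin both [0.50869388 0.04075462 0.27256363] 273.3984375
stand S [0.50693953 0.04199748 0.27873901] 72.21875
pin S [0.51070545 0.04468941 0.22650072] 61.03515625
stand T [0.5111104  0.04102388 0.24185663] 59.41796875
pin T [0.50755265 0.0381362  0.30314566] 189.1171875
wood_tray [ 0.61986077 -0.28272065  0.014     ]
wood_tray [ 0.60935718 -0.29531942  0.014     ]
round_tub [ 0.42702227 -0.24830635  0.014     ]
round_tub [ 0.42846131 -0.2508792   0.014     ]
cork_pad [0.43666801 0.23762243 0.004     ]
cork_pad [0.42778428 0.22516328 0.004     ]
ply_board [0.64013289 0.23770565 0.004     ]
ply_board [0.6393293  0.22740159 0.004     ]
big [ 0.19165064 -0.29429287  0.        ]
can [0.54474915 0.48728102 0.        ]
jar [ 0.52769286 -0.46761313  0.        ]
sand [ 0.73294025 -0.03851391  0.        ]
red [0.63835673 0.36167777 0.        ]
pink [0.74658369 0.26086097 0.        ]
```

```bash
cat >> h.py <<'E'
from scipy.spatial.transform import Rotation as Ro
def delta(pos,rotvec,pos2,R2):
    R1=Ro.from_rotvec(rotvec); d=R1.inv().apply(np.array(pos2)-pos); w=(R1.inv()*R2).as_rotvec(degrees=True)
    return np.round(d,4),np.round(w,2)
def toolR(xax,zax):
    x=np.array(xax,float);x/=np.linalg.norm(x);z=np.array(zax,float);z-=x*(z@x);z/=np.linalg.norm(z)
    return Ro.from_matrix(np.c_[x,np.cross(z,x),z])
E
python3 - <<'E'
from h import *
from rig import ctrl
s=ctrl.read_state();R=Ro.from_rotvec(s["ee_rot"]);print(s["time_s"]);print(R.as_matrix().round(3))
yaw=.255
for sg in(1,-1):
    R2=toolR([0,0,-1],[-sg*np.sin(yaw),sg*np.cos(yaw),0])
    print(sg,delta(s["eef_pos"],s["ee_rot"],[.55,.05,.3],R2))
c=ctrl.capture("wrist");print(c["T_tool_cam"].round(3),c["fx"],c["cx"],c["cy"])
E
```

```text
1.6
[[-0.     0.908  0.418]
 [ 0.     0.418 -0.908]
 [-1.     0.    -0.   ]]
1 (array([-0.0773,  0.5204, -0.4152]), array([-1.6987e+02,  0.0000e+00, -1.0000e-02]))
-1 (array([-0.0773,  0.5204, -0.4152]), array([ 1.013e+01, -1.000e-02, -0.000e+00]))
[[ 0.    -0.267  0.964 -0.163]
 [-0.001 -0.964 -0.267  0.075]
 [ 1.    -0.001 -0.    -0.   ]
 [ 0.     0.     0.     1.   ]] 369.67996712739614 283.9881888531557 210.11899821887644
```

Request:
{"method": "jog_arm", "body": {
  "increments": [
    {"dx": -0.0065,"dy": 0.0425,"dz": -0.0425},
    {"dx": -0.0065,"dy": 0.0425,"dz": -0.0425},
    {"dx": -0.0065,"dy": 0.0425,"dz": -0.0425},
    {"dx": -0.0065,"dy": 0.0425,"dz": -0.0425},
    {"dx": -0.0065,"dy": 0.0425,"dz": -0.0425}
  ],
  "fingers": 1
}}

```text
invalid input
```

Request:
{"method": "jog_arm", "body": {
  "increments": [
    {"dx": -0.0065,"dy": 0.0425,"dz": -0.0425},
    {"dx": -0.0065,"dy": 0.0425,"dz": -0.0425},
    {"dx": -0.0065,"dy": 0.0425,"dz": -0.0425},
    {"dx": -0.0065,"dy": 0.0425,"dz": -0.0425},
    {"dx": -0.0065,"dy": 0.0425,"dz": -0.0425}
  ]
}}

```text
invalid input
```

Request:
{"method": "jog_arm", "body": {
  "increments": [
    {"dx": -0.0065,"dy": 0.0425,"dz": -0.0425},
    {"dx": -0.0065,"dy": 0.0425,"dz": -0.0425},
    {"ax": 5},
    {"ax": 5},
    {"dx": 0}
  ]
}}

```text
invalid input
```

Request:
{"method": "jog_arm", "body": {
  "increments": [
    {"dx": -0.0065,"dy": 0.0425,"dz": -0.0425,"ax": 0,"ay": 0,"az": 0},
    {"dx": -0.0065,"dy": 0.0425,"dz": -0.0425,"ax": 0,"ay": 0,"az": 0},
    {"dx": -0.0065,"dy": 0.0425,"dz": -0.0425,"ax": 0,"ay": 0,"az": 0},
    {"dx": -0.0065,"dy": 0.0425,"dz": -0.0425,"ax": 0,"ay": 0,"az": 0},
    {"dx": -0.0065,"dy": 0.0425,"dz": -0.0425,"ax": 0,"ay": 0,"az": 0}
  ],
  "fingers": 1
}}

```text
time_s: 2.28
eef_pos: [0.3556, -0.2613, 0.2556]
ee_rot: [0.886, 1.382, -0.886]
ft_force: [0.8, -0.8, -0.7]
width: 0.0878
```

Request:
{"method": "jog_arm", "body": {
  "increments": [
    {"dx": -0.0065,"dy": 0.0425,"dz": -0.0425,"ax": 0,"ay": 0,"az": 0},
    {"dx": -0.0065,"dy": 0.0425,"dz": -0.0425,"ax": 0,"ay": 0,"az": 0},
    {"dx": -0.0065,"dy": 0.0425,"dz": -0.0425,"ax": 0,"ay": 0,"az": 0},
    {"dx": -0.0065,"dy": 0.0425,"dz": -0.0425,"ax": 0,"ay": 0,"az": 0},
    {"dx": -0.0065,"dy": 0.0425,"dz": -0.0425,"ax": 0,"ay": 0,"az": 0}
  ]
}}

```text
time_s: 2.9
eef_pos: [0.4597, 0.0209, 0.2882]
ee_rot: [0.886, 1.382, -0.885]
ft_force: [0.8, -0.3, -0.3]
width: 0.088
```

Request:
{"method": "jog_arm", "body": {
  "increments": [
    {"dx": -0.0065,"dy": 0.0425,"dz": -0.0425,"ax": 0,"ay": 0,"az": 0},
    {"dx": -0.0065,"dy": 0.0425,"dz": -0.0425,"ax": 0,"ay": 0,"az": 0},
    {"dx": 0,"dy": 0,"dz": 0,"ax": 5,"ay": 0,"az": 0},
    {"dx": 0,"dy": 0,"dz": 0,"ax": 5,"ay": 0,"az": 0},
    {"dx": 0,"dy": 0,"dz": 0,"ax": 0,"ay": 0,"az": 0}
  ]
}}

```text
time_s: 3.52
eef_pos: [0.5008, 0.132, 0.3006]
ee_rot: [1.017, 1.321, -1.017]
ft_force: [0.7, 0.9, -1.5]
width: 0.0881
```

```bash
python3 - <<'E'
from h import *
from rig import ctrl
s=ctrl.read_state(); c=wrist(ctrl.capture("wrist"),s); c["masks"]={}
print(s["time_s"],s["eef_pos"],s["qpos"],np.abs(s["dq"]).max())
for q in["ferrule_a","gauge_pin","gauge_stand"]:
    m=ctrl.cut_out("wrist",q); c["masks"][q]=m
    print(q,[(round(a['p'],2),np.round(a['bbox']).tolist(),int(a['region'].sum())) for a in m])
pickle.dump((c,s),open('w1.pkl','wb'))
im=c["img"][...,::-1].copy()
for P in ferr(.4405,.2345)+ferr(.635,.2415): cv2.polylines(im,[np.round(cv2.convexHull(proj(c,P).astype(np.float32))).astype(int)],True,(255,0,0),1)
b,o,ax=stand(.51,.0415,.255)
for P in b+pin(o,ax): cv2.polylines(im,[np.round(cv2.convexHull(proj(c,P).astype(np.float32))).astype(int)],True,(0,0,255),1)
cv2.imwrite("pics/w1.png",im)
E
```

```text
3.525 [0.50077447 0.13195148 0.30064445] [1.24137664e-01 1.74376835e-01 1.57231434e+00 8.16440427e-05
 1.39500464e+00 1.43639384e+00] 0.04064871478302089
ferrule_a [(0.97, [180.0, 0.0, 239.0, 48.0], 2148), (0.87, [153.0, 178.0, 209.0, 236.0], 2293), (0.38, [113.0, 4.0, 126.0, 3.0], 42)]
gauge_pin [(0.86, [339.0, 158.0, 394.0, 223.0], 2769)]
gauge_stand [(0.97, [310.0, 133.0, 403.0, 250.0], 10319)]
```

View pics/w1.png

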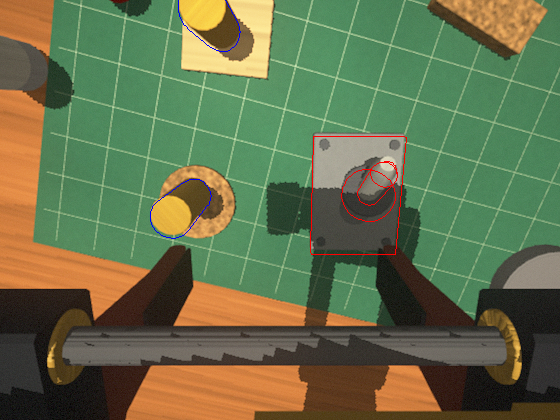

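The overlay is within a few pixels. It shows the cork ferrule with its top at (171,216), the pin at (380,175) and the base plate at (358,193). Next I'll refine with this view.

```bash
python3 - <<'E'
from h import *
c,s=pickle.load(open('w1.pkl','rb'))
D=pickle.load(open('d0.pkl','rb')); S,T=D["scene"],D["top"]
mk=lambda c,q,i:c["masks"][q][i]["region"].astype(np.float32)
print(fit([c],lambda p,c:ferr(*p),[.4405,.2345],[mk(c,"ferrule_a",1)],[.005,.005]))
def stp(p,c):
    b,o,ax=stand(*p); return b+pin(o,ax)+[np.vstack([ [o*[1,1,0]+[0.02*np.cos(a),.02*np.sin(a),z] for a in A for z in(0.,.06)]])]
pn=lambda p,c: pin(*stand(*p)[1:])
p1,f=fit([c],stp,[.51,.0415,.255],[mk(c,"gauge_stand",0)],[.005,.005,.05]);print(p1,f)
p2,f=fit([c],pn,[.51,.0415,.255],[mk(c,"gauge_pin",0)],[.005,.005,.05]);print(p2,f)
p2b,f=fit([c],lambda p,c: pin(*stand(p[0],p[1],p1[2])[1:]),[.51,.0415],[mk(c,"gauge_pin",0)],[.005,.005]);print(p2b,f)
p3=fit([S,T,c],stp,[.51,.0415,.255],[mk(k,"gauge_stand",0) for k in(S,T,c)],[.005,.005,.05]);print(p3)
print(fit([S,T,c],pn,[.51,.0415,.255],[mk(k,"gauge_pin",0) for k in(S,T,c)],[.005,.005,.05]))
im=c["img"][...,::-1].copy(); im=cv2.resize(im[120:270,290:420],None,fx=4.5,fy=4.5,interpolation=cv2.INTER_CUBIC)
def dr(p,col):
  b,o,ax=stand(*p)
  for P in b+pin(o,ax): cv2.polylines(im,[np.round((cv2.convexHull(proj(c,P).astype(np.float32))-[290,120]+.5)*4.5).astype(int)],True,col,1)
dr(p1,(0,0,255)); dr(p2,(0,255,0))
cv2.imwrite("pics/w1p.png",im)
E
```

```text
(array([0.44243715, 0.23553223]), np.float64(49.23828125))
[0.51393803 0.04410425 0.24701559] 208.8515625
[0.51317313 0.04411625 0.24009271] 323.7734375
[0.51318289 0.04395448] 324.6328125
(array([0.51353875, 0.04387447, 0.25651373]), np.float64(511.05859375))
(array([0.51287982, 0.04389728, 0.23945083]), np.float64(676.75))
```

View pics/w1p.png

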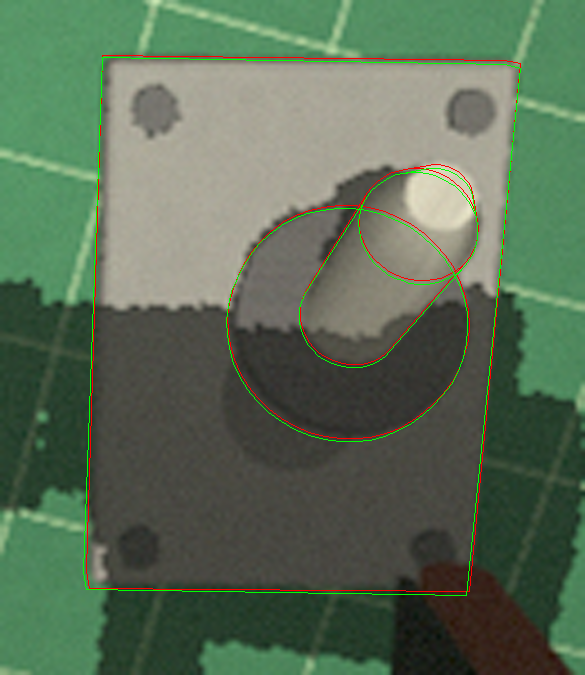

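```bash
python3 - <<'E'
from h import *
from rig import ctrl
s=ctrl.read_state();yaw=.245
R2=toolR([0,0,-1],[np.sin(yaw),-np.cos(yaw),0])
print(delta(s["eef_pos"],s["ee_rot"],[.4424,.2355,.15],R2))
print(delta(s["eef_pos"],s["ee_rot"],[.4424,.2355,.067],R2))
E
```

```text
(array([ 0.1508, -0.03  , -0.1155]), array([ 0.74, -0.01, -0.01]))
(array([ 0.2338, -0.03  , -0.1154]), array([ 0.74, -0.01, -0.01]))
```

Request:
{"method": "jog_arm", "body": {
  "increments": [
    {"dx": 0.03,"dy": -0.006,"dz": -0.0231,"ax": 0.7,"ay": 0,"az": 0},
    {"dx": 0.03,"dy": -0.006,"dz": -0.0231,"ax": 0,"ay": 0,"az": 0},
    {"dx": 0.03,"dy": -0.006,"dz": -0.0231,"ax": 0,"ay": 0,"az": 0},
    {"dx": 0.03,"dy": -0.006,"dz": -0.0231,"ax": 0,"ay": 0,"az": 0},
    {"dx": 0.03,"dy": -0.006,"dz": -0.0231,"ax": 0,"ay": 0,"az": 0}
  ]
}}

```text
time_s: 4.35
eef_pos: [0.4433, 0.2368, 0.15]
ee_rot: [1.027, 1.315, -1.026]
ft_force: [0.4, 0.5, 0.5]
width: 0.0877
```

```bash
python3 - <<'E'
from h import *
from rig import ctrl
s=ctrl.read_state(); c=wrist(ctrl.capture("wrist"),s); c["masks"]={}
print(s["time_s"],s["eef_pos"],s["ee_rot"],np.abs(s["dq"]).max())
m=ctrl.cut_out("wrist","ferrule_a")
print([(round(a['p'],2),np.round(a['bbox']).tolist(),int(a['region'].sum())) for a in m])
im=c["img"][...,::-1].copy()
i=int(np.argmin([abs((a['bbox'][0]+a['bbox'][2])/2-280) for a in m]))
p,f=fit([c],lambda p,c:ferr(*p),[.4424,.2355],[m[i]["region"].astype(np.float32)],[.005,.005]);print(p,f)
for q,col in(((.4424,.2355),(255,0,0)),(p,(0,255,0))):
  for P in ferr(*q): cv2.polylines(im,[np.round(cv2.convexHull(proj(c,P).astype(np.float32))).astype(int)],True,col,1)
cv2.imwrite("pics/w2.png",im)
yaw=.245
R2=toolR([0,0,-1],[np.sin(yaw),-np.cos(yaw),0])
print(delta(s["eef_pos"],s["ee_rot"],[*p,.067],R2))
E
```

```text
4.35 [0.44333422 0.2367832  0.15000823] [ 1.02723802  1.3150103  -1.02606249] 0.5831182795936423
[(0.61, [254.0, 176.0, 320.0, 272.0], 5236)]
[0.44337798 0.2353427 ] 104.31640625
(array([ 0.083 , -0.0004,  0.0014]), array([ 0.01, -0.01, -0.04]))
```

View pics/w2.png

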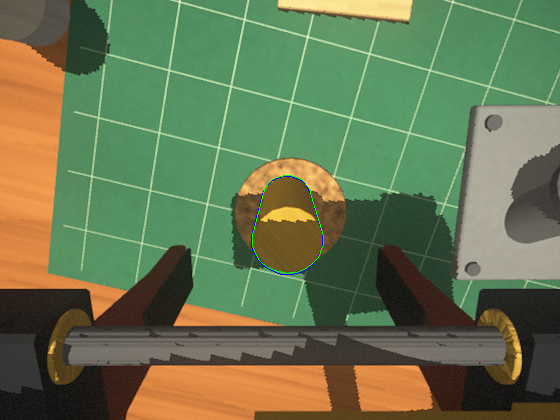

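The ferrule is centred between the jaws at (287,225), and the fit agrees with the overlay. I'll descend and close.

Request:
{"method": "jog_arm", "body": {
  "increments": [
    {"dx": 0.021,"dy": 0,"dz": 0,"ax": 0,"ay": 0,"az": 0},
    {"dx": 0.021,"dy": 0,"dz": 0,"ax": 0,"ay": 0,"az": 0},
    {"dx": 0.021,"dy": 0,"dz": 0,"ax": 0,"ay": 0,"az": 0},
    {"dx": 0.02,"dy": 0,"dz": 0,"ax": 0,"ay": 0,"az": 0},
    {"dx": 0,"dy": 0,"dz": 0,"ax": 0,"ay": 0,"az": 0}
  ]
}}

```text
time_s: 5.08
eef_pos: [0.4436, 0.2355, 0.0675]
ee_rot: [1.026, 1.316, -1.028]
ft_force: [-0.5, -0.7, 0.0]
width: 0.0879
```

Request:
{"method": "jog_arm", "body": {
  "increments": [
    {"dx": 0,"dy": 0,"dz": 0,"ax": 0,"ay": 0,"az": 0},
    {"dx": 0,"dy": 0,"dz": 0,"ax": 0,"ay": 0,"az": 0},
    {"dx": 0,"dy": 0,"dz": 0,"ax": 0,"ay": 0,"az": 0},
    {"dx": 0,"dy": 0,"dz": 0,"ax": 0,"ay": 0,"az": 0},
    {"dx": 0,"dy": 0,"dz": 0,"ax": 0,"ay": 0,"az": 0}
  ],
  "fingers": 0
}}

```text
time_s: 5.7
eef_pos: [0.4435, 0.2363, 0.0678]
ee_rot: [1.027, 1.315, -1.027]
ft_force: [0.2, -0.4, -1.4]
width: 0.0423
```

```bash
cat >> h.py <<'E'
YAW=.245; FOOT=np.array([.5135,.0440,.078])
AX=np.array([.5*np.cos(YAW),.5*np.sin(YAW),np.sqrt(.75)])
RP=toolR(-AX,[np.sin(YAW),-np.cos(YAW),0])
def onpin(z,off=.0596): return FOOT+AX*(z+off)
def pinframe(pos,rotvec,m=(.0596,0,0)):
    R=Ro.from_rotvec(rotvec); X=np.array(pos)+R.apply(m)-FOOT
    ex=np.array([np.sqrt(.75)*np.cos(YAW),np.sqrt(.75)*np.sin(YAW),-.5]); ey=np.array([-np.sin(YAW),np.cos(YAW),0])
    a=-R.apply([1,0,0]); return np.round(np.array([X@ex,X@ey,X@AX])*1000,2),np.round(np.array([a@ex,a@ey]),4)
E
python3 - <<'E'
from h import *
from rig import ctrl
s=ctrl.read_state()
print(s["effort"],s["ft_force"],s["ft_torque"])
up=s["eef_pos"]+[0,0,.14]
print(onpin(.105)); print(delta(up,s["ee_rot"],onpin(.105),RP))
E
```

```text
[-8.25876254e-03 -4.67950881e+01 -1.76649535e+01  7.16929464e-02
 -2.28041428e-02  4.02335118e-04] [ 0.23347681 -0.36115669 -1.35726537] [-0.00960336  0.01278563 -0.01201588]
[0.5933423  0.06396239 0.22054778]
(array([-0.0127,  0.1035,  0.2036]), array([ 1.000e-02,  1.000e-02, -3.001e+01]))
```

Request:
{"method": "jog_arm", "body": {
  "increments": [
    {"dx": -0.031,"dy": 0,"dz": 0,"ax": 0,"ay": 0,"az": 0},
    {"dx": -0.031,"dy": 0,"dz": 0,"ax": 0,"ay": 0,"az": 0},
    {"dx": -0.031,"dy": 0,"dz": 0,"ax": 0,"ay": 0,"az": 0},
    {"dx": -0.031,"dy": 0,"dz": 0,"ax": 0,"ay": 0,"az": 0},
    {"dx": -0.031,"dy": 0,"dz": 0,"ax": 0,"ay": 0,"az": 0}
  ]
}}

```text
time_s: 6.32
eef_pos: [0.4428, 0.2362, 0.2233]
ee_rot: [1.026, 1.316, -1.028]
ft_force: [0.4, -0.4, -2.4]
width: 0.042
```

Request:
{"method": "jog_arm", "body": {
  "increments": [
    {"dx": 0,"dy": 0.0207,"dz": 0.0407,"ax": 0,"ay": 0,"az": 0},
    {"dx": 0,"dy": 0.0207,"dz": 0.0407,"ax": 0,"ay": 0,"az": 0},
    {"dx": 0,"dy": 0.0207,"dz": 0.0407,"ax": 0,"ay": 0,"az": 0},
    {"dx": 0,"dy": 0.0207,"dz": 0.0407,"ax": 0,"ay": 0,"az": 0},
    {"dx": 0,"dy": 0.0207,"dz": 0.0407,"ax": 0,"ay": 0,"az": 0}
  ]
}}

```text
time_s: 6.95
eef_pos: [0.5935, 0.0629, 0.222]
ee_rot: [1.027, 1.316, -1.027]
ft_force: [0.9, 0.5, -2.8]
width: 0.0419
```

Request:
{"method": "jog_arm", "body": {
  "increments": [
    {"dx": 0,"dy": 0,"dz": 0,"ax": 0,"ay": 0,"az": -7.5},
    {"dx": 0,"dy": 0,"dz": 0,"ax": 0,"ay": 0,"az": -7.5},
    {"dx": 0,"dy": 0,"dz": 0,"ax": 0,"ay": 0,"az": -7.5},
    {"dx": 0,"dy": 0,"dz": 0,"ax": 0,"ay": 0,"az": -7.5},
    {"dx": 0,"dy": 0,"dz": 0,"ax": 0,"ay": 0,"az": 0}
  ]
}}

```text
time_s: 7.58
eef_pos: [0.5937, 0.0645, 0.2191]
ee_rot: [0.687, 1.631, -1.413]
ft_force: [-0.9, 0.0, -1.9]
width: 0.042
```

```bash
python3 - <<'E'
from h import *
from rig import ctrl
s=ctrl.read_state(); c=wrist(ctrl.capture("wrist"),s); S=ctrl.capture("scene"); T=ctrl.capture("top")
print(s["time_s"],s["eef_pos"],s["qpos"].round(2) if hasattr(s["qpos"],'round') else s["qpos"],np.abs(s["dq"]).max(),s["ft_force"],s["ft_torque"])
print(pinframe(s["eef_pos"],s["ee_rot"]), delta(s["eef_pos"],s["ee_rot"],onpin(.105),RP))
pickle.dump((s,c,S,T),open('w3.pkl','wb'))
R=Ro.from_rotvec(s["ee_rot"]);o=s["eef_pos"]+R.apply([.0596,0,0]);a=-R.apply([1,0,0])
fer=[np.vstack(cyl(o,a,[(0,.021),(.1,.021)]))]
ims=[]
for k in(c,S,T):
  im=k["img"][...,::-1].copy()
  b,oo,ax=stand(*FOOT[:2],YAW)
  for P in pin(oo,ax): cv2.polylines(im,[np.round(cv2.convexHull(proj(k,P).astype(np.float32))).astype(int)],True,(0,0,255),1)
  for P in fer: cv2.polylines(im,[np.round(cv2.convexHull(proj(k,P).astype(np.float32))).astype(int)],True,(255,0,0),1)
  ims.append(im)
cv2.imwrite("pics/w3.png",ims[0])
u=proj(S,FOOT+AX*.1)[0].astype(int); v=proj(T,FOOT+AX*.1)[0].astype(int)
f=lambda im,u:cv2.resize(im[u[1]-50:u[1]+50,u[0]-50:u[0]+50],(390,390),interpolation=cv2.INTER_CUBIC)
cv2.imwrite("pics/s3.png",np.hstack([f(ims[1],u),f(ims[2],v)]))
E
```

```text
7.575 [0.59370796 0.06447349 0.21905609] [ 0.05  0.67  1.09 -0.1   1.89  1.37] 0.07489500923142348 [-0.86227804  0.04101298 -1.85772361] [ 0.12044808 -0.44128789  0.03160203]
(array([  0.93,   0.45, 103.95]), array([ 0.0038, -0.0007])) (array([-0.001 , -0.0012,  0.0004]), array([ 0.07, -0.04,  0.22]))
```

View pics/w3.png

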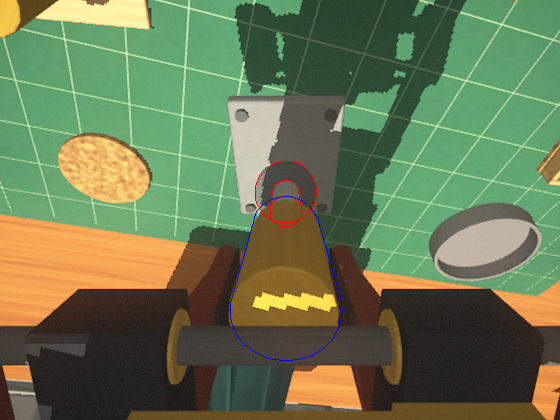

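View pics/s3.png

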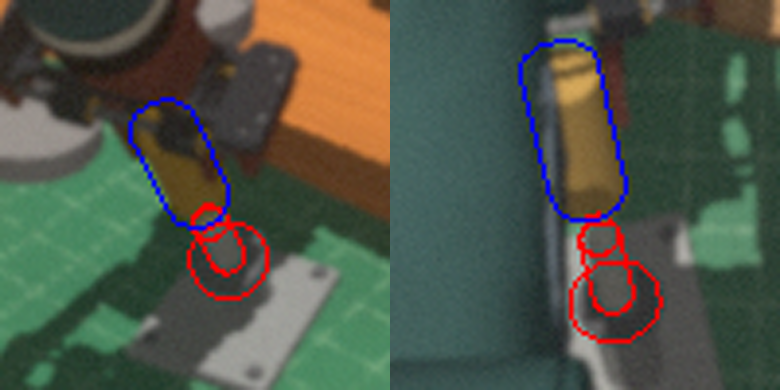

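The ferrule matches its predicted pose in all three views (wrist (286,270)), and its mouth is aimed at the pin tip at wrist (286,190). I'll correct by about 1 mm and start the insertion.

Request:
{"method": "jog_arm", "body": {
  "increments": [
    {"dx": 0,"dy": -0.001,"dz": 0.0005,"ax": 0,"ay": 0,"az": 0.2},
    {"dx": 0.01,"dy": 0,"dz": 0,"ax": 0,"ay": 0,"az": 0},
    {"dx": 0.01,"dy": 0,"dz": 0,"ax": 0,"ay": 0,"az": 0},
    {"dx": 0.01,"dy": 0,"dz": 0,"ax": 0,"ay": 0,"az": 0},
    {"dx": 0.01,"dy": 0,"dz": 0,"ax": 0,"ay": 0,"az": 0}
  ]
}}

```text
time_s: 8.35
eef_pos: [0.5726, 0.0584, 0.1877]
ee_rot: [0.692, 1.626, -1.409]
ft_force: [0.3, -0.5, -1.6]
width: 0.042
```

```bash
cat > st.py <<'E'
from h import *
from rig import ctrl
s=ctrl.read_state(); print(round(s["time_s"],2),s["eef_pos"].round(4),pinframe(s["eef_pos"],s["ee_rot"]),"F",np.round(s["ft_force"],1),"Fax",round(float(np.dot(s["ft_force"],AX)),1),"Ttool",np.round(Ro.from_rotvec(s["ee_rot"]).inv().apply(s["ft_torque"]),2),"Ftool",np.round(Ro.from_rotvec(s["ee_rot"]).inv().apply(s["ft_force"]),1),round(s["width"],4))
E
python3 st.py
```

```text
8.35 [0.5726 0.0584 0.1877] (array([-1.96, -0.34, 65.81]), array([-0.003 , -0.0002])) F [ 0.3 -0.5 -1.6] Fax -1.3 Ttool [-0.06 -0.    0.39] Ftool [1.3 1.  0.5] 0.042
```

Request:
{"method": "jog_arm", "body": {
  "increments": [
    {"dx": 0,"dy": 0.001,"dz": 0,"ax": 0,"ay": 0,"az": 0},
    {"dx": 0.006,"dy": 0,"dz": 0,"ax": 0,"ay": 0,"az": -0.1},
    {"dx": 0.006,"dy": 0,"dz": 0,"ax": 0,"ay": 0,"az": 0},
    {"dx": 0.006,"dy": 0,"dz": 0,"ax": 0,"ay": 0,"az": 0},
    {"dx": 0.004,"dy": 0,"dz": 0,"ax": 0,"ay": 0,"az": 0}
  ]
}}

```text
time_s: 8.98
eef_pos: [0.5634, 0.0561, 0.1685]
ee_rot: [0.692, 1.627, -1.41]
ft_force: [0.7, -0.4, -2.3]
width: 0.0421
```

```bash
python3 st.py
```

```text
8.97 [0.5634 0.0561 0.1685] (array([-0.7 , -0.35, 44.44]), array([-0.002 , -0.0002])) F [ 0.7 -0.4 -2.3] Fax -1.7 Ttool [-0.01  0.06  0.6 ] Ftool [1.8 1.7 0.6] 0.0421
```

Request:
{"method": "jog_arm", "body": {
  "increments": [
    {"dx": 0.004,"dy": 0.0005,"dz": 0,"ax": 0,"ay": 0,"az": 0},
    {"dx": 0.003,"dy": 0,"dz": 0,"ax": 0,"ay": 0,"az": 0},
    {"dx": 0.003,"dy": 0,"dz": 0,"ax": 0,"ay": 0,"az": 0},
    {"dx": 0.002,"dy": 0,"dz": 0,"ax": 0,"ay": 0,"az": 0},
    {"dx": 0,"dy": 0,"dz": 0,"ax": 0,"ay": 0,"az": 0}
  ]
}}

```text
time_s: 9.6
eef_pos: [0.5579, 0.0547, 0.1582]
ee_rot: [0.691, 1.627, -1.41]
ft_force: [0.4, 0.4, -1.9]
width: 0.0421
```

```bash
python3 st.py
```

```text
9.6 [0.5579 0.0547 0.1582] (array([-0.42, -0.36, 32.67]), array([-0.0015, -0.0001])) F [ 0.4  0.4 -1.9] Fax -1.4 Ttool [-0.05  0.    0.4 ] Ftool [ 1.4  1.4 -0.3] 0.0421
```

Request:
{"method": "jog_arm", "body": {
  "increments": [
    {"dx": 0.001,"dy": 0,"dz": 0,"ax": 0,"ay": 0,"az": 0},
    {"dx": 0.001,"dy": 0,"dz": 0,"ax": 0,"ay": 0,"az": 0},
    {"dx": 0.001,"dy": 0,"dz": 0,"ax": 0,"ay": 0,"az": 0},
    {"dx": 0.001,"dy": 0,"dz": 0,"ax": 0,"ay": 0,"az": 0},
    {"dx": 0,"dy": 0,"dz": 0,"ax": 0,"ay": 0,"az": 0}
  ]
}}

```text
time_s: 10.22
eef_pos: [0.556, 0.0543, 0.1547]
ee_rot: [0.691, 1.627, -1.41]
ft_force: [0.7, -0.2, -2.2]
width: 0.042
```

```bash
python3 st.py
```

```text
10.22 [0.556  0.0543 0.1547] (array([-0.38, -0.35, 28.69]), array([-0.0015, -0.0001])) F [ 0.7 -0.2 -2.2] Fax -1.6 Ttool [0.05 0.03 0.36] Ftool [1.6 1.7 0.3] 0.042
```

Request:
{"method": "jog_arm", "body": {
  "increments": [
    {"dx": 0.001,"dy": 0,"dz": 0,"ax": 0,"ay": 0,"az": 0},
    {"dx": 0.001,"dy": 0,"dz": 0,"ax": 0,"ay": 0,"az": 0},
    {"dx": 0.001,"dy": 0,"dz": 0,"ax": 0,"ay": 0,"az": 0},
    {"dx": 0.001,"dy": 0,"dz": 0,"ax": 0,"ay": 0,"az": 0},
    {"dx": 0,"dy": 0,"dz": 0,"ax": 0,"ay": 0,"az": 0}
  ]
}}

```text
time_s: 10.85
eef_pos: [0.5541, 0.0538, 0.1512]
ee_rot: [0.691, 1.627, -1.41]
ft_force: [0.0, 0.3, -1.6]
width: 0.0422
```

```bash
python3 st.py
```

```text
10.85 [0.5541 0.0538 0.1512] (array([-0.37, -0.38, 24.7 ]), array([-0.0016, -0.0001])) F [ 0.   0.3 -1.6] Fax -1.3 Ttool [-0.03  0.05  0.37] Ftool [ 1.3  0.9 -0.3] 0.0422
```

There's no contact 5 mm past the short stop, so this looks like the deep bore. I'll go on.

Request:
{"method": "jog_arm", "body": {
  "increments": [
    {"dx": 0.003,"dy": 0,"dz": 0,"ax": 0,"ay": 0,"az": 0},
    {"dx": 0.004,"dy": 0,"dz": 0,"ax": 0,"ay": 0,"az": 0},
    {"dx": 0.004,"dy": 0,"dz": 0,"ax": 0,"ay": 0,"az": 0},
    {"dx": 0.004,"dy": 0,"dz": 0,"ax": 0,"ay": 0,"az": 0},
    {"dx": 0.002,"dy": 0,"dz": 0,"ax": 0,"ay": 0,"az": 0}
  ]
}}

```text
time_s: 11.48
eef_pos: [0.5457, 0.0517, 0.1363]
ee_rot: [0.691, 1.627, -1.41]
ft_force: [-0.4, -0.3, -2.2]
width: 0.0419
```

```bash
python3 st.py
```

```text
11.47 [0.5457 0.0517 0.1363] (array([-0.42, -0.33,  7.39]), array([-0.0013, -0.0002])) F [-0.4 -0.3 -2.2] Fax -2.1 Ttool [-0.04  0.03  0.42] Ftool [2.1 0.7 0.2] 0.0419
```

Request:
{"method": "jog_arm", "body": {
  "increments": [
    {"dx": 0.001,"dy": 0,"dz": 0,"ax": 0,"ay": 0,"az": 0},
    {"dx": 0.001,"dy": 0,"dz": 0,"ax": 0,"ay": 0,"az": 0},
    {"dx": 0.001,"dy": 0,"dz": 0,"ax": 0,"ay": 0,"az": 0},
    {"dx": 0.001,"dy": 0,"dz": 0,"ax": 0,"ay": 0,"az": 0},
    {"dx": 0,"dy": 0,"dz": 0,"ax": 0,"ay": 0,"az": 0}
  ]
}}

```text
time_s: 12.1
eef_pos: [0.544, 0.0512, 0.1331]
ee_rot: [0.691, 1.627, -1.41]
ft_force: [0.9, 0.5, -2.2]
width: 0.0421
```

```bash
python3 st.py
```

```text
12.1 [0.544  0.0512 0.1331] (array([-0.31, -0.38,  3.75]), array([-0.0016, -0.0001])) F [ 0.9  0.5 -2.2] Fax -1.4 Ttool [-0.03 -0.02  0.44] Ftool [ 1.4  2.  -0.2] 0.0421
```

Next comes the final approach in half-millimetre steps, until the force shows seating.

Request:
{"method": "jog_arm", "body": {
  "increments": [
    {"dx": 0.0006,"dy": 0,"dz": 0,"ax": 0,"ay": 0,"az": 0},
    {"dx": 0.0006,"dy": 0,"dz": 0,"ax": 0,"ay": 0,"az": 0},
    {"dx": 0.0006,"dy": 0,"dz": 0,"ax": 0,"ay": 0,"az": 0},
    {"dx": 0.0006,"dy": 0,"dz": 0,"ax": 0,"ay": 0,"az": 0},
    {"dx": 0,"dy": 0,"dz": 0,"ax": 0,"ay": 0,"az": 0}
  ]
}}

```text
time_s: 12.72
eef_pos: [0.5428, 0.0509, 0.131]
ee_rot: [0.691, 1.627, -1.41]
ft_force: [0.1, -0.8, -2.4]
width: 0.0422
```

```bash
python3 st.py
```

```text
12.72 [0.5428 0.0509 0.131 ] (array([-0.3 , -0.37,  1.35]), array([-0.0017, -0.0001])) F [ 0.1 -0.8 -2.4] Fax -2.1 Ttool [-0.02 -0.02  0.44] Ftool [2.1 1.1 0.8] 0.0422
```

Request:
{"method": "jog_arm", "body": {
  "increments": [
    {"dx": 0.0005,"dy": 0,"dz": 0,"ax": 0,"ay": 0,"az": 0},
    {"dx": 0.0005,"dy": 0,"dz": 0,"ax": 0,"ay": 0,"az": 0},
    {"dx": 0.0005,"dy": 0,"dz": 0,"ax": 0,"ay": 0,"az": 0},
    {"dx": 0,"dy": 0,"dz": 0,"ax": 0,"ay": 0,"az": 0},
    {"dx": 0,"dy": 0,"dz": 0,"ax": 0,"ay": 0,"az": 0}
  ]
}}

```text
time_s: 13.35
eef_pos: [0.5422, 0.0507, 0.1297]
ee_rot: [0.691, 1.627, -1.41]
ft_force: [-0.3, 0.4, -2.6]
width: 0.0419
```

```bash
python3 st.py
```

```text
13.35 [0.5422 0.0507 0.1297] (array([-0.25, -0.4 , -0.09]), array([-0.0018, -0.0001])) F [-0.3  0.4 -2.6] Fax -2.3 Ttool [-0.01 -0.    0.41] Ftool [ 2.3  1.1 -0.5] 0.0419
```

Request:
{"method": "jog_arm", "body": {
  "increments": [
    {"dx": 0.0005,"dy": 0,"dz": 0,"ax": 0,"ay": 0,"az": 0},
    {"dx": 0.0005,"dy": 0,"dz": 0,"ax": 0,"ay": 0,"az": 0},
    {"dx": 0.0005,"dy": 0,"dz": 0,"ax": 0,"ay": 0,"az": 0},
    {"dx": 0.0005,"dy": 0,"dz": 0,"ax": 0,"ay": 0,"az": 0},
    {"dx": 0,"dy": 0,"dz": 0,"ax": 0,"ay": 0,"az": 0}
  ]
}}

```text
time_s: 13.98
eef_pos: [0.5425, 0.0506, 0.1292]
ee_rot: [0.693, 1.624, -1.408]
ft_force: [4.6, 1.2, 6.3]
width: 0.0423
```

```bash
python3 st.py
```

```text
13.97 [0.5425 0.0506 0.1292] (array([ 0.4 , -0.69, -0.37]), array([-0.0046,  0.0005])) F [4.6 1.2 6.3] Fax 7.8 Ttool [-0.03  0.21  0.08] Ftool [-7.8  1.  -0. ] 0.0423
```

Axial contact of about 10 N at z ≈ -0.4 mm suggests it is seated on the shoulder. I'll take a picture to check.

```bash
python3 - <<'E'
from h import *
from rig import ctrl
s=ctrl.read_state(); S=ctrl.capture("scene"); c=wrist(ctrl.capture("wrist"),s)
fer=lambda z:[np.vstack(cyl(FOOT+AX*z,AX,[(0,.021),(.1,.021)]))]
u=proj(S,FOOT+AX*.05)[0].astype(int); k=390/100
im=cv2.resize(S["img"][u[1]-50:u[1]+50,u[0]-50:u[0]+50,::-1],(390,390),interpolation=cv2.INTER_CUBIC); im2=im.copy()
b,o,ax=stand(*FOOT[:2],YAW)
for P in pin(o,ax)[:1]: cv2.polylines(im2,[np.round((cv2.convexHull(proj(S,P).astype(np.float32))-u+50)*k).astype(int)],True,(0,0,255),1)
for P in fer(0): cv2.polylines(im2,[np.round((cv2.convexHull(proj(S,P).astype(np.float32))-u+50)*k).astype(int)],True,(255,0,0),1)
cv2.imwrite("pics/s4.png",np.hstack([im,im2])); cv2.imwrite("pics/w4.png",c["img"][...,::-1])
E
```

```text
(no output)
```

View pics/s4.png

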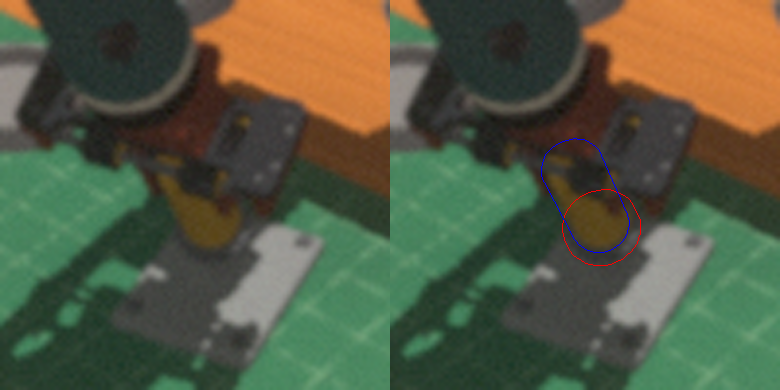

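View pics/w4.png

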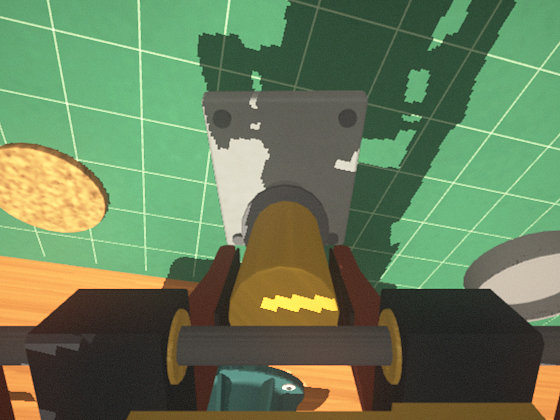

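The wrist picture shows the mouth down on the flange at (286,215) with no pin showing, so it went home and belongs in the wooden tray. Now I'll withdraw it along the pin axis.

Request:
{"method": "jog_arm", "body": {
  "increments": [
    {"dx": -0.003,"dy": 0,"dz": 0,"ax": 0,"ay": 0,"az": 0},
    {"dx": -0.014,"dy": 0,"dz": 0,"ax": 0,"ay": 0,"az": 0},
    {"dx": -0.025,"dy": 0,"dz": 0,"ax": 0,"ay": 0,"az": 0},
    {"dx": -0.035,"dy": 0,"dz": 0,"ax": 0,"ay": 0,"az": 0},
    {"dx": -0.045,"dy": 0,"dz": 0,"ax": 0,"ay": 0,"az": 0}
  ]
}}

```text
time_s: 14.7
eef_pos: [0.5999, 0.0654, 0.2346]
ee_rot: [0.69, 1.628, -1.412]
ft_force: [0.4, 0.0, -1.8]
width: 0.0418
```

```bash
python3 st.py; python3 - <<'E'
from h import *
from rig import ctrl
D=pickle.load(open('d0.pkl','rb')); S,T=D["scene"],D["top"]
def box(p,c):
    cs,sn=np.cos(p[2]),np.sin(p[2]);R=np.array([[cs,-sn,0],[sn,cs,0],[0,0,1]])
    b=np.array([[a,bb,z] for a in(-.065,.065) for bb in(-.065,.065) for z in(0,.028)]); return [b@R.T+[p[0],p[1],0]]
mk=lambda c,q,i:c["masks"][q][i]["region"].astype(np.float32)
for cs in([S,T],[S],[T]):
    r=fit(cs,box,[.612,-.29,.05],[mk(c,"wood_tray",0) for c in cs],[.01,.01,.1]);print(r)
    if len(cs)==2: p=r[0]
s=ctrl.read_state()
R2=toolR([0,0,-1],[np.sin(YAW),-np.cos(YAW),0])
print(delta(s["eef_pos"],s["ee_rot"],[p[0],p[1],.22],R2))
print(delta(s["eef_pos"],R2.as_rotvec(),[p[0],p[1],.22],R2))
E
```

```text
14.7 [0.5999 0.0654 0.2346] (array([ -1.28,  -0.2 , 120.46]), array([ 0.001 , -0.0005])) F [ 0.4  0.  -1.8] Fax -1.4 Ttool [ 0.04 -0.01  0.51] Ftool [1.4 1.2 0.1] 0.0418
(array([ 0.61725549, -0.29410377,  0.12272035]), np.float64(110.86328125))
(array([ 0.61647725, -0.29312649,  0.11831909]), np.float64(54.4140625))
(array([ 0.61792062, -0.29428902,  0.12245208]), np.float64(56.78515625))
(array([ 0.0476, -0.0537,  0.3529]), array([ 1.000e-02, -3.000e-02,  3.006e+01]))
(array([ 0.0146, -0.0703,  0.3529]), array([-0., -0.,  0.]))
```

Request:
{"method": "jog_arm", "body": {
  "increments": [
    {"dx": 0,"dy": 0,"dz": 0,"ax": 0,"ay": 0,"az": 6},
    {"dx": 0,"dy": 0,"dz": 0,"ax": 0,"ay": 0,"az": 6},
    {"dx": 0,"dy": 0,"dz": 0,"ax": 0,"ay": 0,"az": 6},
    {"dx": 0,"dy": 0,"dz": 0,"ax": 0,"ay": 0,"az": 6},
    {"dx": 0,"dy": 0,"dz": 0,"ax": 0,"ay": 0,"az": 6}
  ]
}}

```text
time_s: 15.32
eef_pos: [0.5998, 0.0652, 0.2344]
ee_rot: [1.029, 1.313, -1.024]
ft_force: [-0.2, 0.9, -2.8]
width: 0.0423
```

Request:
{"method": "jog_arm", "body": {
  "increments": [
    {"dx": 0,"dy": -0.007,"dz": 0.035,"ax": 0,"ay": 0,"az": 0},
    {"dx": 0,"dy": -0.007,"dz": 0.035,"ax": 0,"ay": 0,"az": 0},
    {"dx": 0,"dy": -0.007,"dz": 0.035,"ax": 0,"ay": 0,"az": 0},
    {"dx": 0,"dy": -0.007,"dz": 0.035,"ax": 0,"ay": 0,"az": 0},
    {"dx": 0,"dy": -0.007,"dz": 0.035,"ax": 0,"ay": 0,"az": 0}
  ]
}}

```text
time_s: 15.95
eef_pos: [0.608, -0.114, 0.2339]
ee_rot: [1.027, 1.316, -1.026]
ft_force: [-0.2, -0.2, -2.3]
width: 0.0421
```

Request:
{"method": "jog_arm", "body": {
  "increments": [
    {"dx": 0,"dy": -0.007,"dz": 0.044,"ax": 0,"ay": 0,"az": 0},
    {"dx": 0,"dy": -0.007,"dz": 0.044,"ax": 0,"ay": 0,"az": 0},
    {"dx": 0,"dy": -0.007,"dz": 0.044,"ax": 0,"ay": 0,"az": 0},
    {"dx": 0,"dy": -0.007,"dz": 0.044,"ax": 0,"ay": 0,"az": 0},
    {"dx": 0,"dy": 0,"dz": 0,"ax": 0,"ay": 0,"az": 0}
  ]
}}

```text
time_s: 16.58
eef_pos: [0.6237, -0.294, 0.2334]
ee_rot: [1.029, 1.313, -1.029]
ft_force: [0.4, 1.3, -2.2]
width: 0.0419
```

```bash
python3 - <<'E'
from h import *
from rig import ctrl
s=ctrl.read_state(); c=wrist(ctrl.capture("wrist"),s); S=ctrl.capture("scene")
R=Ro.from_rotvec(s["ee_rot"])
print(s["time_s"],s["eef_pos"],s["ft_force"],R.as_matrix()[:,0])
R2=toolR([0,0,-1],[np.sin(YAW),-np.cos(YAW),0])
print(delta(s["eef_pos"],s["ee_rot"],[.619,-.294,.0656],R2))
im=c["img"][...,::-1].copy()
cs,sn=np.cos(.12),np.sin(.12);Q=np.array([[a*cs-b*sn+.619,a*sn+b*cs-.294,.028] for a,b in((-.065,-.065),(.065,-.065),(.065,.065),(-.065,.065))])
cv2.polylines(im,[np.round(proj(c,Q)).astype(int)],True,(0,0,255),1)
o=s["eef_pos"]+R.apply([.0596,0,0]); 
for P in [np.vstack(cyl(o,-R.apply([1,0,0]),[(0,.021),(.1,.021)]))]: cv2.polylines(im,[np.round(cv2.convexHull(proj(c,P).astype(np.float32))).astype(int)],True,(255,0,0),1)
cv2.imwrite("pics/w5.png",im); cv2.imwrite("pics/s5.png",cv2.resize(S["img"][100:310,60:340,::-1],None,fx=2.5,fy=2.5,interpolation=cv2.INTER_CUBIC))
E
```

```text
16.575 [ 0.62367606 -0.29395997  0.23340066] [ 0.38176278  1.33534557 -2.22601199] [ 4.16684527e-04 -2.38550686e-04 -9.99999885e-01]
(array([ 0.1678, -0.0046, -0.0011]), array([-0.19,  0.02, -0.02]))
```

View pics/w5.png

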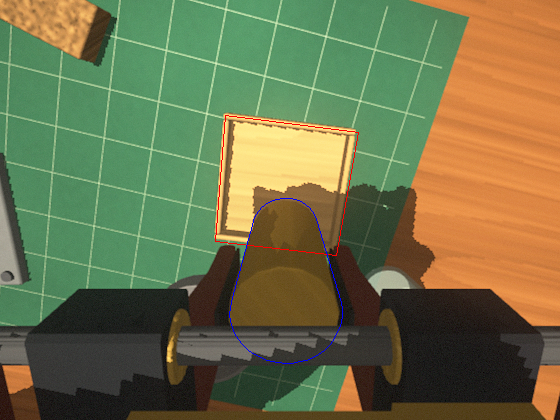

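View pics/s5.png

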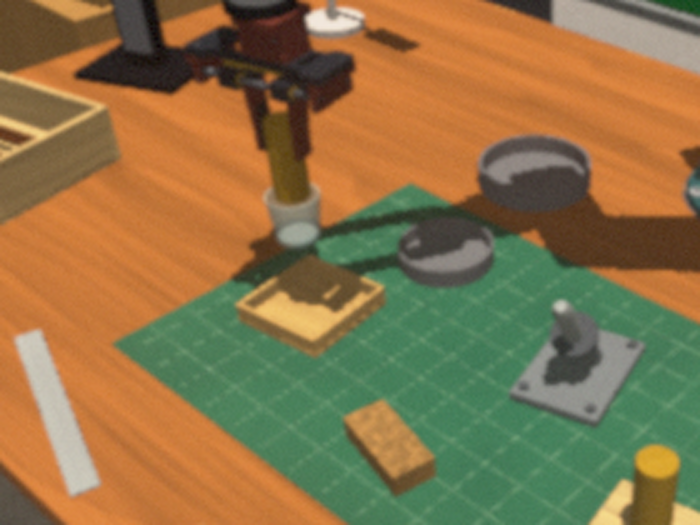

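The tray overlay fits at (287,180), and the ferrule hangs upright above its middle. I'll lower it.

Request:
{"method": "jog_arm", "body": {
  "increments": [
    {"dx": 0.035,"dy": -0.0045,"dz": -0.001,"ax": 0,"ay": 0,"az": 0},
    {"dx": 0.035,"dy": 0,"dz": 0,"ax": 0,"ay": 0,"az": 0},
    {"dx": 0.035,"dy": 0,"dz": 0,"ax": 0,"ay": 0,"az": 0},
    {"dx": 0.035,"dy": 0,"dz": 0,"ax": 0,"ay": 0,"az": 0},
    {"dx": 0.018,"dy": 0,"dz": 0,"ax": 0,"ay": 0,"az": 0}
  ]
}}

```text
time_s: 17.3
eef_pos: [0.6187, -0.2882, 0.0738]
ee_rot: [1.027, 1.319, -1.025]
ft_force: [0.4, 0.7, -2.3]
width: 0.0419
```

Request:
{"method": "jog_arm", "body": {
  "increments": [
    {"dx": 0.003,"dy": 0,"dz": 0,"ax": 0,"ay": 0,"az": 0},
    {"dx": 0.002,"dy": 0,"dz": 0,"ax": 0,"ay": 0,"az": 0},
    {"dx": 0.001,"dy": 0,"dz": 0,"ax": 0,"ay": 0,"az": 0},
    {"dx": 0.001,"dy": 0,"dz": 0,"ax": 0,"ay": 0,"az": 0},
    {"dx": 0,"dy": 0,"dz": 0,"ax": 0,"ay": 0,"az": 0}
  ]
}}

```text
time_s: 17.92
eef_pos: [0.6201, -0.2908, 0.0691]
ee_rot: [1.028, 1.313, -1.025]
ft_force: [-0.4, 0.8, -1.5]
width: 0.042
```

Request:
{"method": "jog_arm", "body": {
  "increments": [
    {"dx": 0.001,"dy": 0,"dz": 0,"ax": 0,"ay": 0,"az": 0},
    {"dx": 0.0005,"dy": 0,"dz": 0,"ax": 0,"ay": 0,"az": 0},
    {"dx": 0.0005,"dy": 0,"dz": 0,"ax": 0,"ay": 0,"az": 0},
    {"dx": 0.0005,"dy": 0,"dz": 0,"ax": 0,"ay": 0,"az": 0},
    {"dx": 0,"dy": 0,"dz": 0,"ax": 0,"ay": 0,"az": 0}
  ]
}}

```text
time_s: 18.55
eef_pos: [0.6198, -0.2906, 0.066]
ee_rot: [1.028, 1.314, -1.026]
ft_force: [0.7, 0.3, -3.0]
width: 0.0418
```

Request:
{"method": "jog_arm", "body": {
  "increments": [
    {"dx": 0.0004,"dy": 0,"dz": 0,"ax": 0,"ay": 0,"az": 0},
    {"dx": 0.0004,"dy": 0,"dz": 0,"ax": 0,"ay": 0,"az": 0},
    {"dx": 0.0004,"dy": 0,"dz": 0,"ax": 0,"ay": 0,"az": 0},
    {"dx": 0,"dy": 0,"dz": 0,"ax": 0,"ay": 0,"az": 0},
    {"dx": 0,"dy": 0,"dz": 0,"ax": 0,"ay": 0,"az": 0}
  ]
}}

```text
time_s: 19.18
eef_pos: [0.6201, -0.2906, 0.0657]
ee_rot: [1.028, 1.314, -1.025]
ft_force: [-1.9, 0.5, 5.4]
width: 0.0419
```

The tray floor is touched at about 8 N. I'll open, let it settle, then retreat.

Request:
{"method": "jog_arm", "body": {
  "increments": [
    {"dx": 0,"dy": 0,"dz": 0,"ax": 0,"ay": 0,"az": 0},
    {"dx": 0,"dy": 0,"dz": 0,"ax": 0,"ay": 0,"az": 0},
    {"dx": 0,"dy": 0,"dz": 0,"ax": 0,"ay": 0,"az": 0},
    {"dx": 0,"dy": 0,"dz": 0,"ax": 0,"ay": 0,"az": 0},
    {"dx": 0,"dy": 0,"dz": 0,"ax": 0,"ay": 0,"az": 0}
  ],
  "fingers": 1
}}

```text
time_s: 19.8
eef_pos: [0.6199, -0.2905, 0.0648]
ee_rot: [1.028, 1.314, -1.025]
ft_force: [0.7, 0.0, -0.3]
width: 0.0868
```

Request:
{"method": "jog_arm", "body": {
  "increments": [
    {"dx": -0.01,"dy": 0,"dz": 0,"ax": 0,"ay": 0,"az": 0},
    {"dx": -0.03,"dy": 0,"dz": 0,"ax": 0,"ay": 0,"az": 0},
    {"dx": -0.04,"dy": 0,"dz": 0,"ax": 0,"ay": 0,"az": 0},
    {"dx": -0.04,"dy": 0,"dz": 0,"ax": 0,"ay": 0,"az": 0},
    {"dx": -0.04,"dy": 0,"dz": 0,"ax": 0,"ay": 0,"az": 0}
  ]
}}

```text
time_s: 20.42
eef_pos: [0.6196, -0.2906, 0.2271]
ee_rot: [1.028, 1.313, -1.025]
ft_force: [0.6, -0.2, -0.1]
width: 0.088
```

```bash
python3 - <<'E'
from h import *
from rig import ctrl
s=ctrl.read_state(); c=wrist(ctrl.capture("wrist"),s); S=ctrl.capture("scene")
print(s["time_s"],s["eef_pos"],s["ft_force"],s["width"])
m=ctrl.cut_out("wrist","ferrule_a"); im=c["img"][...,::-1].copy()
print([(round(a['p'],2),np.round(a['bbox']).tolist()) for a in m])
if m:
  p,f=fit([c],lambda p,c:ferr(*p,.006),[.62,-.29],[m[0]["region"].astype(np.float32)],[.005,.005]);print(p,f)
  for P in ferr(*p,.006): cv2.polylines(im,[np.round(cv2.convexHull(proj(c,P).astype(np.float32))).astype(int)],True,(255,0,0),1)
cv2.imwrite("pics/w6.png",im); cv2.imwrite("pics/s6.png",cv2.resize(S["img"][120:390,130:450,::-1],None,fx=2.2,fy=2.2,interpolation=cv2.INTER_CUBIC))
E
```

```text
20.425 [ 0.61961042 -0.29064693  0.22706225] [ 0.61183145 -0.23200463 -0.07560943] 0.08801837768101166
[(0.64, [261.0, 162.0, 308.0, 232.0])]
[ 0.61912403 -0.29055684] 83.0
```

View pics/w6.png

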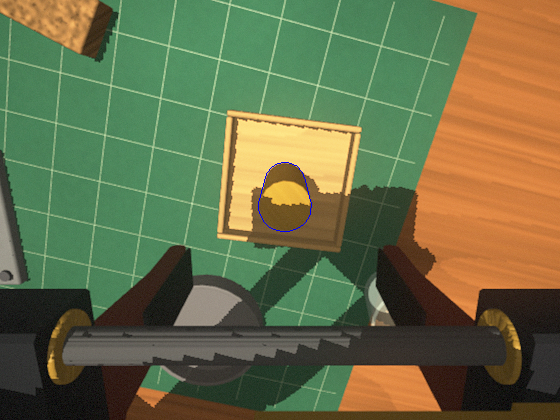

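View pics/s6.png

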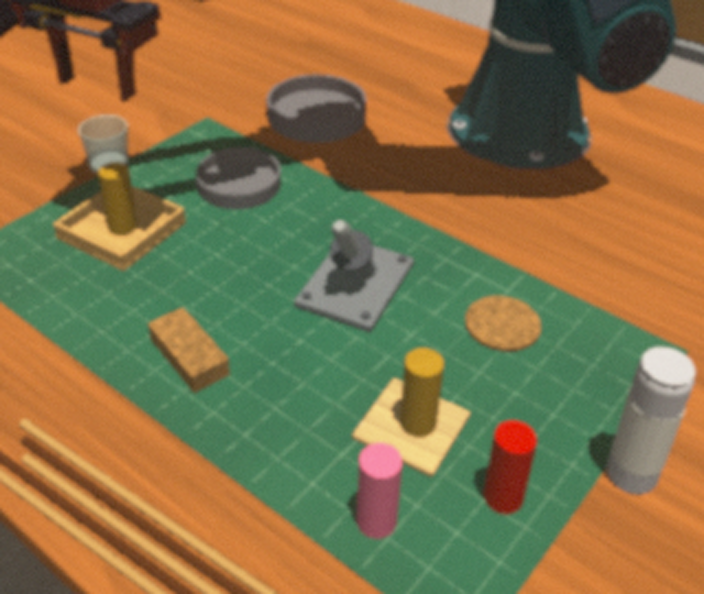

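The tried ferrule stands upright in the tray: wrist (285,200), and the upright-cylinder fit puts it about 4 mm from the tray's centre. The waiting ferrule is still upright on the plywood, and the can, jar and sanding block look unmoved. I'm handing in.

```bash
python3 -c "
from rig import ctrl
print(ctrl.job_done())"
```

```text
the job is handed in; nothing more can be done
None
```

The brass ferrule from the cork pad went fully home on the gauge pin, so it now stands upright, mouth down, in the square wooden tray. I handed the job in at about 20.5 s of the 48 s allowed; no verdict was given.

- **Gauge test:** the ferrule passed the 30 mm short-stop depth with no contact. It stopped at z about -0.4 mm in the pin's frame, with the axial force changing by roughly 10 N. The wrist picture showed the mouth on the flange, with none of the pin showing.
- **Placing:** I set it down until it touched the tray floor at about 8 N, then opened the fingers and backed off 160 mm. The last wrist view puts it about 4 mm from the tray's centre and upright.
- **Other things:** in the last scene picture the waiting ferrule still stands on its plywood board. The can, jar, sanding block and pink and red look-alikes look unmoved. I checked these by eye only, without measuring.
- **Failures and disagreements:**
  - The first three move calls were rejected as invalid input because I left zero entries out of the rows. Nothing moved.
  - The fixed cameras and the wrist camera differed by 2–4 mm in x. I used the wrist camera's values for the grasp and the pin.
  - The tray position came from the fixed cameras, with a small shift to match the wrist camera.

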